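Close the refilled sugar pot

ROBOT

A 6-joint arm with a two-finger parallel gripper is mounted at the origin on the work surface. World frame = base frame: x ahead of the robot, y to its left, z up, the work surface at z = 0. Lengths are in mm, angles in rad, forces in N, time in s.
With the tool pointing down it reaches from about 350 to 875 mm from the base axis. Payload 4.2 kg.
Tool frame: the origin (TCP) lies midway between the tips of the shut fingers; the grasp point (between the pads) lies 19 mm behind it; x points along the fingers, y is the direction in which the jaws open and shut, and the axes are right-handed (so a half turn about x gives the same grasp; the last joint's range is limited). The gripper opens to 85 mm and grips with 20 to 120 N. Pads are 22 mm wide; open, the fingers measure 114 mm over their backs; the gripper's body (76 mm by 85 mm) begins 54 mm behind the grasp point. The pads swing forward as they close: fully open they stand 13 mm farther back than shut.
Start: joints at [1.364, 0.385, 0.008, 0, -1.194, -0.259], TCP at [280.677, 558.408, 231.312] pointing down, gripper open.
Joint ranges: [-3.14, 3.14], [-1.21, 2.06], [-1.07, 1.41], [-3.16, 2.05], [-2.99, -0.16], [-3.1, 3.1]. Speed limits (rad/s): [2.79, 2.79, 3.14, 3.14, 3.14, 3.14].

INTERFACE

Orientations are given as a unit quaternion [x, y, z, w].
In Python, from bench import readout, imaging, arm gives the robot as it stands.
- The arm moves only by the tool arm_command, never from a script. Its argument "increments" is a list of rows, each a list of 3 entries, a list of its own where there are three numbers: the turn, a rotation vector about the world's x, y, z in degrees, then the shift along the world's x, y, z in mm, then the closure, from 0 (fully open) to 1 (shut). In form: [[[ax, ay, az], [tx, ty, tz], fingers], ...]. A call has exactly 5 rows; each row is the pose to reach, as a shift and turn from the pose measured when the call began; what a row does not reach only later rows make up. A row lasts 1/10 s, in which the tool goes at most 50 mm and 8.59 degrees, less where a joint would pass 70% of its speed; a pose out of reach is approached as far as the arm can. A call with a gripper value outside its range is refused whole. The fingers move at their own pace and stop on an object; the grip force is fixed at half the most. Time passes only in rows, so rows that repeat a pose let the fingers close, or fill a call up. It gives the time, the measured TCP pose, the force and the opening at its end, in the units of the state.
- readout.read_state(): the state, without advancing time (a new reading comes with each control period).
- imaging.get_image(name): name is "scene" or "top" or "wrist"; returns (picture, depth): 384x512x3 uint8, blue, green, red; 384x512 float32, mm along the optical axis (not along the pixel's ray), 0 where there is no reading.
- imaging.camera_info(name): a dict with "vfov" (degrees; the focal length in pixels is half the picture's height over the tangent of half this angle, whatever the lens; pixels are square), "cx", "cy" (the principal point, pixels), "D" ([k1, k2, p1, p2, k3] as OpenCV has them; the pictures are not rectified), "eye" and "rotation" of the camera in the world; the wrist camera has in their place "T_tool_cam" (4x4, takes a point from camera to tool coordinates, whose origin is the TCP and whose axes are the tool frame's). Camera axes: x right, y down, z forward; pixel columns grow to the right and rows downward; lengths in mm; the calibration is good to about 2 mm. A picture is of the moment at which its call begins: read the wrist's pose just before it. camera_info takes no time and is no camera call.
- arm.job_done(): hands the job in, once; it reports no verdict.
The state is a dict: "clock": time; "joints": joint angles; "joint_vel": joint speeds; "joint_efforts": joint torques, N m; "position": TCP position; "ee_rot": TCP orientation; "contact_force": force on the tool from outside, world axes, zero at the start; "wrist_torque": the same for the moment, N m; "gripper_width": finger opening in mm.
Only numpy, scipy, OpenCV 4.12 (cv2) and the standard library are available. Lean on these libraries where they do the work, as an engineer would, in place of code of your own. Each camera call takes 0.05 s, during which the arm holds its last target. There are 200 camera calls.

TASK

One of the two white pots has just been filled with brown sugar lumps: take the larger wooden lid by its knob and set it gently on that pot, fully home with its rim flat on the pot all round, and let go. Leave the empty pot and the smaller lid alone, and keep the filled pot upright and in its place.

Things in the scene. Friction and masses are not known exactly. Their poses are not given: they have to be found in the camera images.
- lid: The larger round wooden lid, lying on the counter knob up, 112 mm across, about 130 g. Origin: centre of its underside (bottom of the plug), z up through the knob. From the origin upwards: a tapered plug 14 mm high (34 mm radius at the bottom, 44 mm at the top), a disc 10 mm thick of 56 mm radius (z 14 to 24 mm), a round upright knob 26 mm in diameter and 30 mm high (z 24 to 54 mm). Any grasp yaw will do.
- lid_small: The smaller round wooden lid, of the same make but only 74 mm across, with the same plug height, disc thickness and knob; it belongs to the small empty jar and is to be left alone. Origin: centre of its underside, z up. The two lids may change places.
- pot_full: Round white ceramic pot filled with brown sugar lumps to about 25 mm below its rim, loose on the counter, about 0.85 kg: 108 mm outer diameter, 98 mm inner diameter, 90 mm high. Origin: centre of its underside, z up. With the larger lid fully home the lid's origin is 76 mm above this origin (the disc lies on the rim, the plug is inside with 5 mm play all round).
- pot_empty: A like white ceramic pot, same size, empty, about 0.6 kg; it stays open. Origin: centre of its underside, z up. The two pots may change places.
There are look-alikes about, which are no part of the job. What is shaped like the pot_full but purple or yellow is not meant.

How it is judged:
By the outcome, as a careful person would: the job done as asked, in the order asked, and still so for the second after the job is handed in, with the robot touching nothing.
It also fails if it takes over 40 s, if anything falls off the work surface, if the arm or the gripper's body presses on something with over 40 N, if the wrist force passes 120 N, or if a joint passes its speed limit or range.

## Working session

There is one attempt and no reset: what is moved stays moved. The work goes in short steps, Python scripts to look and compute and a tool call to move; the robot and the scene stay as the last step left them, time stands still between calls to the robot, and variables do not carry over. Pictures are saved under pics/ and viewed, about 8 in all and at most 12, crops included, and the job is handed in when it is done.

Besides the shell and the picture viewer there is one more tool, called after "Call:" as name([rows], argument=value, ...), one row to a line, values as JSON. arm_command: Moves the arm, as the interface text tells. Its arguments: {"type":"object","properties":{"increments":{"type":"array","items":{"type":"array"}}},"required":["increments"]}

```bash
mkdir -p pics; cat > h.py <<'E'
import numpy as np, cv2
from scipy.spatial.transform import Rotation as R
from bench import readout, imaging, arm
def grab(name):
    s=readout.read_state(); im,d=imaging.get_image(name); c=imaging.camera_info(name)
    f=im.shape[0]/2/np.tan(np.radians(c["vfov"])/2)
    K=np.array([[f,0,c["cx"]],[0,f,c["cy"]],[0,0,1.]])
    if "T_tool_cam" in c:
        T=np.eye(4);T[:3,:3]=R.from_quat(s["ee_rot"]).as_matrix();T[:3,3]=s["position"];T=T@np.array(c["T_tool_cam"])
        Rw,e=T[:3,:3],T[:3,3]
    else: Rw,e=np.array(c["rotation"]),np.array(c["eye"])
    h,w=d.shape; uv=np.stack(np.meshgrid(np.arange(w),np.arange(h)),-1).reshape(-1,1,2).astype(float)
    n=cv2.undistortPoints(uv,K,np.array(c["D"],float))[:,0]
    P=np.c_[n,np.ones(len(n))]*d.reshape(-1,1)
    W=(P@Rw.T+e).reshape(h,w,3); W[d==0]=np.nan
    return s,im,d,W
E
python3 - <<'E'
from h import *
ims=[]
for n in("top","scene"):
    s,im,d,W=grab(n); np.save(n+"W.npy",W); cv2.imwrite(f"pics/{n}_raw.png",im); cv2.imwrite(f"pics/{n}.png",cv2.resize(im,(768,576)))
print(s["clock"],s["ee_rot"],s["gripper_width"],s["contact_force"]); c=imaging.camera_info("top");print(c)
E
```

```text
Traceback (most recent call last):
  File "h.py", line 15, in grab
    W=(P@Rw.T+e).reshape(h,w,3); W[d==0]=np.nan
       ~^~~~~
ValueError: matmul: Input operand 1 has a mismatch in its core dimension 0, with gufunc signature (n?,k),(k,m?)->(n?,m?) (size 4 is different from 3)
```

Rotation is a quaternion.

```bash
sed -i 's/Rw,e=np.array(c\["rotation"\])/Rw,e=R.from_quat(c["rotation"]).as_matrix()/' h.py
python3 - <<'E'
from h import *
for n in("top","scene"):
    s,im,d,W=grab(n); np.save(n+"W.npy",W); cv2.imwrite(f"pics/{n}_raw.png",im); cv2.imwrite(f"pics/{n}.png",cv2.resize(im,(768,576)))
    print(n,W[::96,::128].round().tolist())
print(s["clock"],s["ee_rot"],s["gripper_width"],s["contact_force"]); c=imaging.camera_info("top");print(c)
E
```

```text
top [[[1010.0, 633.0, 0.0], [1012.0, 262.0, 3.0], [1502.0, -116.0, -755.0], [1523.0, -735.0, -754.0]], [[721.0, 597.0, -2.0], [726.0, 242.0, 1.0], [734.0, -107.0, 1.0], [709.0, -427.0, 93.0]], [[455.0, 563.0, 3.0], [461.0, 219.0, 20.0], [471.0, -112.0, -0.0], [471.0, -433.0, 52.0]], [[208.0, 539.0, -2.0], [217.0, 210.0, -2.0], [225.0, -116.0, 3.0], [230.0, -444.0, 1.0]]]
scene [[[-596.0, -1393.0, 5.0], [-599.0, -794.0, 42.0], [-604.0, -213.0, 69.0], [-585.0, 336.0, 98.0]], [[-590.0, -1620.0, -532.0], [57.0, -614.0, -1.0], [3.0, -151.0, -6.0], [-33.0, 314.0, -2.0]], [[776.0, -636.0, 246.0], [640.0, -417.0, 124.0], [494.0, -100.0, 2.0], [478.0, 269.0, 23.0]], [[870.0, -691.0, -3.0], [847.0, -381.0, 2.0], [816.0, -67.0, -3.0], [787.0, 247.0, 1.0]]]
0.1 [-0.68788121  0.16395841  0.68811759  0.16257694] 85.50798939965391 [-0.35214246  0.23505418  0.51469556]
{'vfov': 48.56400730538734, 'cx': 248.84615805617716, 'cy': 181.93308407823667, 'D': array([-0.04083109,  0.        ,  0.        ,  0.        ,  0.        ]), 'eye': array([ 320.29441579,  -81.23584205, 1107.16345057]), 'rotation': array([ 0.71242456, -0.69726604,  0.05994303, -0.05175073])}
```

View pics/top.png

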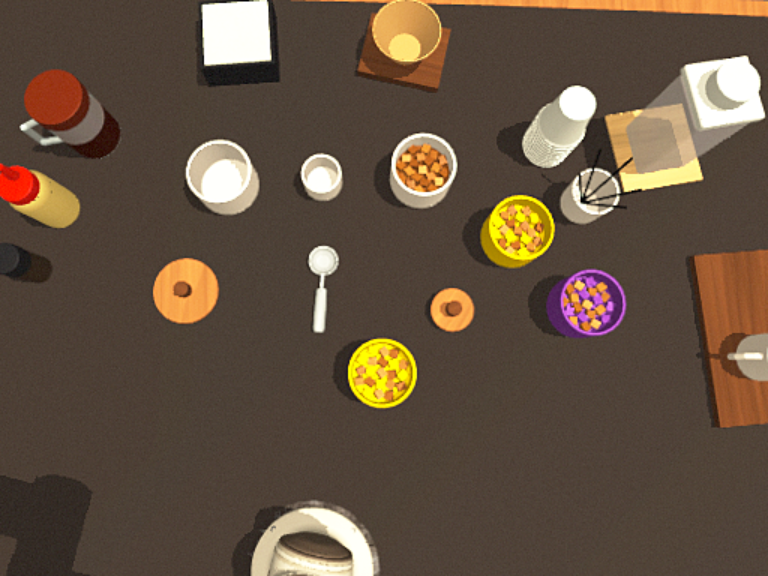

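View pics/scene.png

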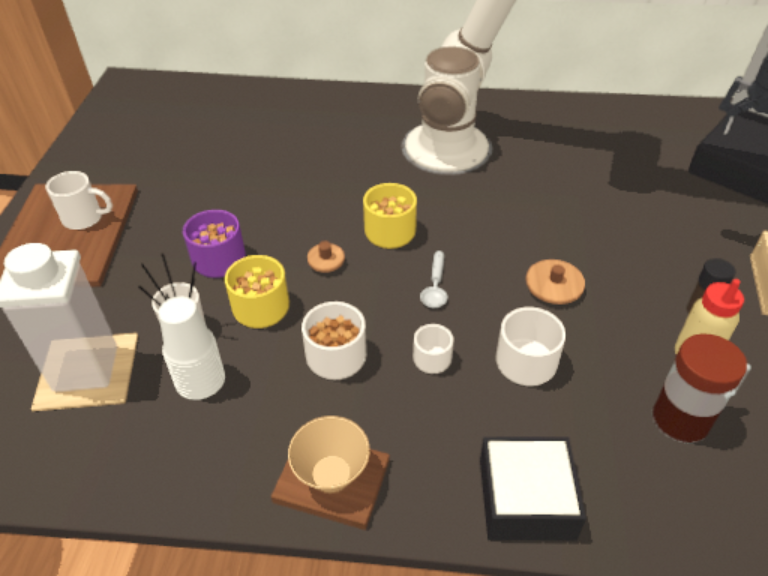

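The top view (768×576) shows these candidates:
- **Lids:** (185,291) is the larger disc and (452,310) the smaller.
- **White pots:** (423,170) holds brown lumps and (222,177) is empty. (322,177) is the small jar.
- **Look-alikes:** the yellow pots at (517,231) and (382,373), and the purple one at (587,304), are not meant.

So the job is the lid at (185,291) and the pot at (423,170). I'll measure both and confirm in one crop.

```bash
python3 - <<'E'
import numpy as np,cv2
im=cv2.imread("pics/top_raw.png"); cv2.imwrite("pics/crop.png",cv2.resize(im[80:225,90:320],None,fx=3.4,fy=3.4,interpolation=cv2.INTER_CUBIC))
def circ(W,c,r,lo,hi):
    m=np.isfinite(W[...,0])&(np.hypot(W[...,0]-c[0],W[...,1]-c[1])<r)&(W[...,2]>lo)&(W[...,2]<hi)
    p=W[m]; (x,y),rad=cv2.minEnclosingCircle(p[:,:2].astype(np.float32)); return len(p),round(x,1),round(y,1),round(rad,1),np.median(p[:,2]).round(1)
T=np.load("topW.npy");S=np.load("sceneW.npy")
for nm,(u,v),lo,hi in(("lid",(200,291),17,30),("small",(452,320),17,30),("full",(423,170),82,96),("empty",(222,177),82,96)):
    c=T[int(v/1.5),int(u/1.5)]; c2=c[:2]
    print(nm,c.round(), [circ(W,c2,80,lo,hi) for W in(T,S)])
    for z in((45,60),) if "l" in nm and lo<20 else ():
        for W in (T,S):
            m=np.isfinite(W[...,0])&(np.hypot(W[...,0]-c[0],W[...,1]-c[1])<80)&(W[...,2]>z[0])&(W[...,2]<z[1]); print("knob",m.sum(),W[m].mean(0).round(1) if m.any() else 0)
E
```

```text
lid [455. 204.  27.] [(1372, 456.9, 229.4, 56.7, np.float64(23.9)), (750, 457.9, 232.3, 58.0, np.float64(22.8))]
knob 87 [456.6 227.9  53.4]
knob 59 [458.1 231.4  51.4]
small [ 416. -227.   25.] [(548, 435.0, -226.5, 36.9, np.float64(23.8)), (278, 434.2, -227.4, 38.2, np.float64(23.3))]
knob 84 [ 434.4 -226.1   53.3]
knob 59 [ 436.5 -225.9   51.1]
full [ 668. -173.   61.] [(308, 667.6, -170.2, 54.1, np.float64(88.7)), (290, 669.8, -168.0, 56.2, np.float64(87.1))]
empty [663. 182.   7.] [(326, 647.5, 168.8, 55.3, np.float64(89.0)), (291, 650.2, 171.5, 56.0, np.float64(86.9))]
```

View pics/crop.png

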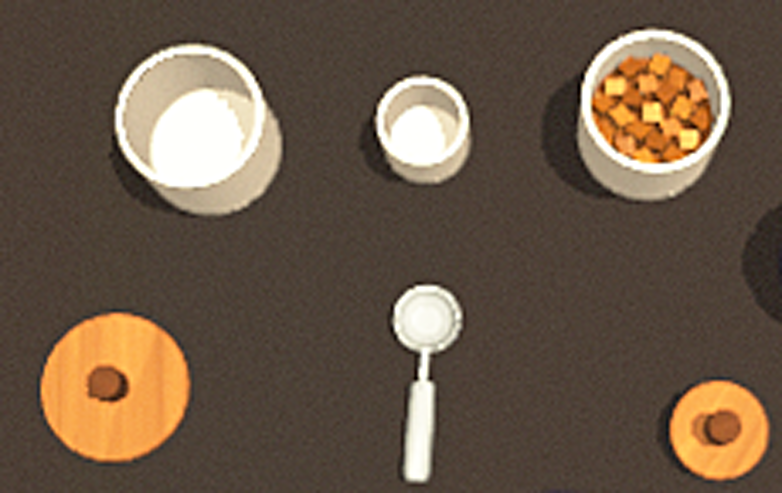

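The crop confirms it: the larger lid is at crop (115,387), the pot full of brown lumps at (655,100), and the other pot at (190,118) is empty. The lid is at about (457,230) and the pot at about (668,-169.5). I'll move above the lid.

Call:
arm_command([
  [[0, 0, 0], [23, -43, 0], 0],
  [[0, 0, 0], [46, -86, 0], 0],
  [[0, 0, 0], [69, -129, 0], 0],
  [[0, 0, 0], [92, -172, 0], 0],
  [[0, 0, 0], [115, -215, 0], 0],
])

```text
clock: 0.65
position: [395.9, 341.1, 230.3]
ee_rot: [-0.688, 0.164, 0.688, 0.162]
contact_force: [0.3, 0.0, -0.8]
gripper_width: 85.4
```

Call:
arm_command([
  [[0, 0, 0], [22, -40, -10], 0],
  [[0, 0, 0], [44, -80, -20], 0],
  [[0, 0, 0], [62, -113, -40], 0],
  [[0, 0, 0], [62, -113, -60], 0],
  [[0, 0, 0], [62, -113, -60], 0],
])

```text
clock: 1.15
position: [456.6, 225.7, 167.6]
ee_rot: [-0.686, 0.167, 0.689, 0.162]
contact_force: [-1.3, 0.0, -0.0]
gripper_width: 85.0
```

```bash
cat > w.py <<'E'
from h import *
import sys
s,im,d,W=grab("wrist"); np.save("wristW.npy",W); cv2.imwrite(f"pics/{sys.argv[1]}.png",im)
M=R.from_quat(s["ee_rot"]).as_matrix()
print(s["clock"],s["position"].round(1),"toolx",M[:,0].round(4),"jaw",M[:,1].round(3),s["gripper_width"],np.round(s["contact_force"],1))
def band(c,r,lo,hi):
    m=np.isfinite(W[...,0])&(np.hypot(W[...,0]-c[0],W[...,1]-c[1])<r)&(W[...,2]>lo)&(W[...,2]<hi); p=W[m]
    if len(p)<20: return len(p)
    (x,y),rad=cv2.minEnclosingCircle(p[:,:2].astype(np.float32)); v,u=np.nonzero(m)
    return len(p),p.mean(0).round(1),(round(x,1),round(y,1),round(rad,1)),(u.min(),u.max(),v.min(),v.max())
E
python3 - <<'E'
import sys; sys.argv=["w","w1"]
exec(open("w.py").read())
print("disc",band((457,230),70,18,32)); print("knob",band((457,230),40,47,62))
E
```

```text
1.15 [456.6 225.7 167.6] toolx [-0.0062 -0.0057 -1.    ] jaw [-0.451 -0.892  0.008] 84.95925547589724 [-1.3  0.  -0. ]
disc (8861, array([457.6, 228.8,  23.4]), (454.9, 230.1, 56.0), (np.int64(193), np.int64(304), np.int64(124), np.int64(233)))
knob (625, array([455.8, 229.7,  53. ]), (454.9, 230.3, 13.0), (np.int64(234), np.int64(262), np.int64(175), np.int64(202)))
```

View pics/w1.png

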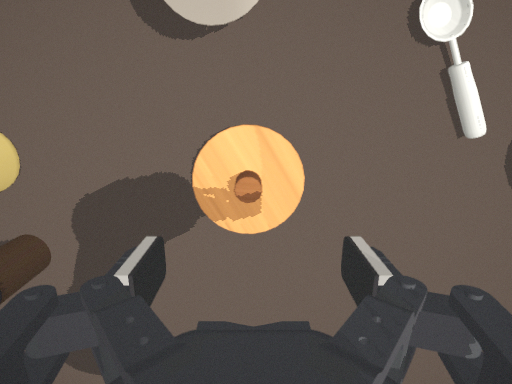

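The wrist view shows the lid at (248,179) with its knob at (248,187), the jaws open on either side and nothing in the way. The circle fits match the lid (radii 56.0 and 13.0) with the centre at about (455,230). Descending.

Call:
arm_command([
  [[0.33, -0.36, 0], [-1.2, 4.4, -35], 0],
  [[0.33, -0.36, 0], [-1.2, 4.4, -70], 0],
  [[0.33, -0.36, 0], [-1.2, 4.4, -105], 0],
  [[0.33, -0.36, 0], [-1.2, 4.4, -125], 0],
  [[0.33, -0.36, 0], [-1.2, 4.4, -132], 0],
])

```text
clock: 1.7
position: [455.6, 232.2, 36.2]
ee_rot: [0.689, -0.163, -0.688, -0.163]
contact_force: [0.5, 0.5, -0.5]
gripper_width: 85.3
```

Call:
arm_command([
  [[0, 0, 0], [-0.4, -2, -5], 0],
  [[0, 0, 0], [-0.4, -2, -9], 0],
  [[0, 0, 0], [-0.4, -2, -9], 0],
  [[0, 0, 0], [-0.4, -2, -9], 0.3],
  [[0, 0, 0], [-0.4, -2, -9], 0.5],
])

```text
clock: 2.2
position: [455.7, 230.6, 28.0]
ee_rot: [0.689, -0.162, -0.687, -0.163]
contact_force: [0.6, 0.1, -0.2]
gripper_width: 58.7
```

Call:
arm_command([
  [[0, 0, 0], [0, 0, 0], 0.6],
  [[0, 0, 0], [0, 0, 0], 0.8],
  [[0, 0, 0], [0, 0, 0], 1],
  [[0, 0, 0], [0, 0, 0], 1],
  [[0, 0, 0], [0, 0, 0], 1],
])

```text
clock: 2.7
position: [456.0, 230.8, 28.7]
ee_rot: [0.689, -0.162, -0.687, -0.163]
contact_force: [-0.8, -0.5, 6.1]
gripper_width: 24.2
```

Call:
arm_command([
  [[0, 0, 0], [0, 0, 0], 1],
  [[0, 0, 0], [0, 0, 3], 1],
  [[0, 0, 0], [0, 0, 10], 1],
  [[0, 0, 0], [0, 0, 25], 1],
  [[0, 0, 0], [0, 0, 40], 1],
])

```text
clock: 3.2
position: [455.7, 230.5, 68.9]
ee_rot: [0.689, -0.162, -0.687, -0.163]
contact_force: [0.3, -0.2, -1.8]
gripper_width: 24.3
```

Call:
arm_command([
  [[0, 0, 0], [0, 0, 25], 1],
  [[0, 0, 0], [0, 0, 50], 1],
  [[0, 0, 0], [0, 0, 80], 1],
  [[0, 0, 0], [0, 0, 100], 1],
  [[0, 0, 0], [0, 0, 100], 1],
])

```text
clock: 3.7
position: [457.1, 231.7, 172.3]
ee_rot: [0.691, -0.16, -0.686, -0.165]
contact_force: [0.9, -0.0, -0.4]
gripper_width: 24.3
```

```bash
python3 - <<'E'
import sys; sys.argv=["w","w2"]
exec(open("w.py").read())
np.set_printoptions(suppress=True)
c=s["position"]; print("all near disc",band(c,70,c[2]-45,c[2]+30))
m=np.isfinite(W[...,0])&(np.hypot(W[...,0]-c[0],W[...,1]-c[1])<70)&(W[...,2]>c[2]-20)&(W[...,2]<c[2]+5); p=W[m]
A=np.c_[p[:,:2]-c[:2],np.ones(len(p))]
for _ in range(4):
    k=np.linalg.lstsq(A,p[:,2],rcond=None)[0]; r=abs(p[:,2]-A@k); q=r<2; A,p=A[q],p[q]
(x,y),rad=cv2.minEnclosingCircle(p[:,:2].astype(np.float32)); print("plane",len(p),k.round(4),x,y,rad)
E
```

```text
3.7 [457.1 231.7 172.3] toolx [ 0.0081  0.0054 -1.    ] jaw [-0.447 -0.894 -0.008] 24.25393270254686 [ 0.9 -0.  -0.4]
all near disc (25532, array([468.1, 225.8, 171.6]), (456.1, 231.7, 56.0), (np.int64(151), np.int64(356), np.int64(133), np.int64(323)))
plane 20662 [  0.0047   0.0034 166.9346] 456.11920166015625 231.64219665527344 56.03273010253906
```

View pics/w2.png

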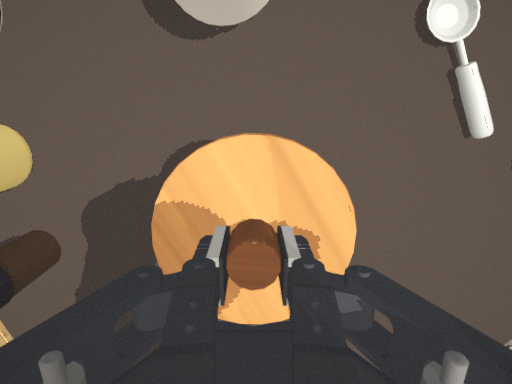

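The lid is held level, tilted about 0.3°. The disc is centred at (254,230) px, 1 mm in -x from the TCP, with its top 5.4 mm below the TCP. I'll carry it to a point short of the filled pot and look there.

Call:
arm_command([
  [[-0.3, 0.45, 0], [8, -40, 5], 1],
  [[-0.3, 0.45, 0], [16, -80, 10], 1],
  [[-0.3, 0.45, 0], [24, -120, 15], 1],
  [[-0.3, 0.45, 0], [32, -160, 20], 1],
  [[-0.3, 0.45, 0], [40, -200, 25], 1],
])

```text
clock: 4.25
position: [494.9, 29.1, 193.6]
ee_rot: [-0.686, 0.164, 0.69, 0.161]
contact_force: [0.1, 0.9, -2.1]
gripper_width: 24.2
```

Call:
arm_command([
  [[0, 0, 0], [8, -42, 0], 1],
  [[0, 0, 0], [15, -84, 0], 1],
  [[0, 0, 0], [23, -126, 0], 1],
  [[0, 0, 0], [28, -156, 0], 1],
  [[0, 0, 0], [28, -156, 0], 1],
])

```text
clock: 4.75
position: [522.0, -129.9, 191.3]
ee_rot: [-0.684, 0.166, 0.691, 0.163]
contact_force: [0.2, 0.2, -2.1]
gripper_width: 24.2
```

```bash
cat > p.py <<'E'
import sys
exec(open("w.py").read())
c=s["position"]
print("pot rim",band((668,-169.5),75,82,98))
m=np.isfinite(W[...,0])&(np.hypot(W[...,0]-c[0],W[...,1]-c[1])<70)&(abs(W[...,2]-c[2]+5)<12); p=W[m]
A=np.c_[p[:,:2]-c[:2],np.ones(len(p))]
for _ in range(4):
    k=np.linalg.lstsq(A,p[:,2],rcond=None)[0]; r=abs(p[:,2]-A@k); q=r<2; A,p=A[q],p[q]
(x,y),rad=cv2.minEnclosingCircle(p[:,:2].astype(np.float32)); print("lid",len(p),k.round(4),x,y,rad)
E
python3 p.py w3
```

```text
4.75 [ 522.  -129.9  191.3] toolx [-0.0107 -0.0027 -0.9999] jaw [-0.452 -0.892  0.007] 24.24531101349665 [ 0.2  0.2 -2.1]
pot rim (1589, array([ 637.5, -154.7,   88.8]), (661.5, -167.5, 53.5), (np.int64(139), np.int64(284), np.int64(0), np.int64(72)))
lid 20636 [-1.400000e-02 -4.200000e-03  1.859861e+02] 521.1495361328125 -129.70428466796875 55.93027877807617
```

View pics/w3.png

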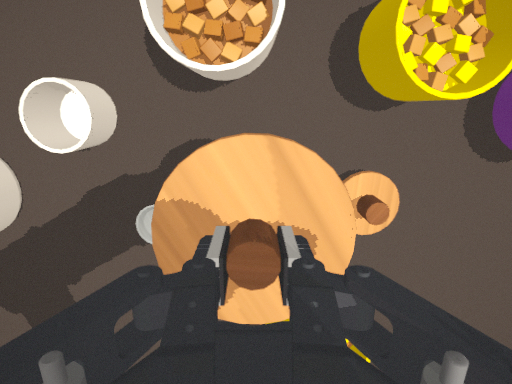

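The wrist view shows the filled pot's near rim at (213,75), cut off at the top edge. I'll fit the visible arc with its known radius and move in a bit so more of the rim shows.

Call:
arm_command([
  [[0.15, -0.6, 0], [22, -6, 0], 1],
  [[0.15, -0.6, 0], [45, -12, 0], 1],
  [[0.15, -0.6, 0], [50, -14, 0], 1],
  [[0.15, -0.6, 0], [50, -14, 0], 1],
  [[0.15, -0.6, 0], [50, -14, 0], 1],
])

```text
clock: 5.3
position: [570.6, -141.6, 190.6]
ee_rot: [-0.687, 0.164, 0.689, 0.164]
contact_force: [-0.1, -0.5, -1.2]
gripper_width: 24.0
```

```bash
cat >> p.py <<'E'
from scipy.optimize import least_squares
m=np.isfinite(W[...,0])&(np.hypot(W[...,0]-668,W[...,1]+169.5)<75)&(W[...,2]>86)&(W[...,2]<98); p=W[m][:,:2]
f=least_squares(lambda c:np.hypot(*(p-c).T)-51.5,[668,-169],loss="soft_l1"); print("fit",len(p),f.x.round(1),np.abs(f.fun).mean(), np.median(W[m][:,2]))
E
python3 p.py w4
```

```text
5.3 [ 570.6 -141.6  190.6] toolx [-2.5e-03  9.0e-04 -1.0e+00] jaw [-0.451 -0.893  0.   ] 23.962214901819515 [-0.1 -0.5 -1.2]
pot rim (2872, array([ 666. , -168.2,   88.4]), (667.3, -170.7, 54.3), (np.int64(161), np.int64(299), np.int64(0), np.int64(135)))
lid 20642 [-6.000000e-03 -5.000000e-04  1.852679e+02] 569.588134765625 -141.69178771972656 56.02171325683594
fit 2510 [ 666.8 -170.7] 1.4073090908453534 89.18341089793785
```

Pot centre (667,-170.7), lid centre (569.6,-141.7), both from the same camera, so I need a shift of (97.5,-29).

Call:
arm_command([
  [[0, -0.34, 0], [35, -10.5, 0], 1],
  [[0, -0.34, 0], [70, -21, 0], 1],
  [[0, -0.34, 0], [97.5, -29, 0], 1],
  [[0, -0.34, 0], [97.5, -29, -20], 1],
  [[0, -0.34, 0], [97.5, -29, -45], 1],
])

```text
clock: 5.85
position: [669.0, -170.5, 146.5]
ee_rot: [0.69, -0.163, -0.686, -0.165]
contact_force: [-0.5, -0.1, -1.6]
gripper_width: 24.0
```

```bash
python3 p.py w5; python3 - <<'E'
from h import *
s,im,d,W=grab("scene"); cv2.imwrite("pics/s5.png",cv2.resize(im[170:280,170:290],None,fx=5,fy=5))
E
```

```text
5.85 [ 669.  -170.5  146.5] toolx [ 6.8e-03  8.0e-04 -1.0e+00] jaw [-0.451 -0.893 -0.004] 24.016244319873884 [-0.5 -0.1 -1.6]
pot rim (40, array([ 713.2, -196.8,   86. ]), (711.1, -196.5, 17.9), (np.int64(233), np.int64(285), np.int64(131), np.int64(137)))
lid 20635 [ 3.400000e-03 -8.000000e-04  1.410278e+02] 668.1279907226562 -170.49684143066406 55.94919967651367
fit 23 [ 668.8 -172.2] 0.09633304117018326 87.13326011723382
```

View pics/s5.png

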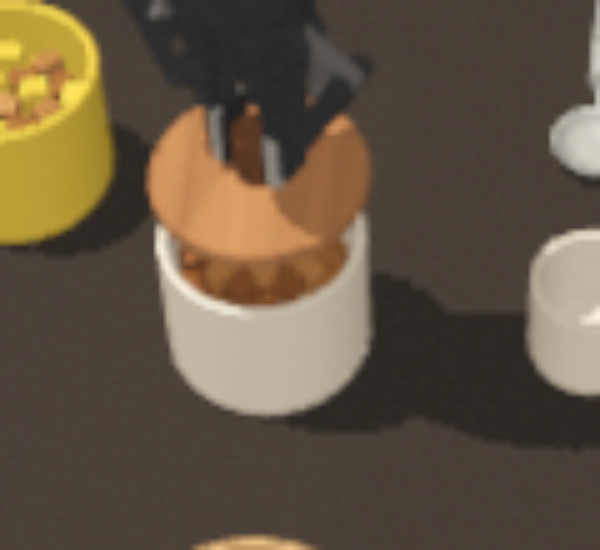

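The lid is centred over the pot at crop (260,180), 1 mm off in x. Lowering with force checks.

Call:
arm_command([
  [[0, 0.15, 0], [-1.2, 0, -10], 1],
  [[0, 0.15, 0], [-1.2, 0, -20], 1],
  [[0, 0.15, 0], [-1.2, 0, -28], 1],
  [[0, 0.15, 0], [-1.2, 0, -33], 1],
  [[0, 0.15, 0], [-1.2, 0, -35], 1],
])

```text
clock: 6.45
position: [663.6, -169.8, 106.2]
ee_rot: [-0.685, 0.164, 0.691, 0.164]
contact_force: [1.0, -1.0, -2.0]
gripper_width: 24.1
```

Call:
arm_command([
  [[0, 0, 0], [0, 0, -1], 1],
  [[0, 0, 0], [0, 0, -2], 1],
  [[0, 0, 0], [0, 0, -3], 1],
  [[0, 0, 0], [0, 0, -4], 1],
  [[0, 0, 0], [0, 0, -4], 1],
])

```text
clock: 6.95
position: [663.8, -170.0, 104.8]
ee_rot: [-0.685, 0.164, 0.69, 0.164]
contact_force: [-3.2, 0.9, 7.0]
gripper_width: 24.1
```

Call:
arm_command([
  [[0, 0, 0], [0, 0, 2], 1],
  [[0, -0.5, 0], [3, 0, 3], 1],
  [[0, -0.5, 0], [3, 0, 3], 1],
  [[0, -0.5, 0], [3, 0, 2], 1],
  [[0, -0.5, 0], [3, 0, 2], 1],
])

```text
clock: 7.45
position: [666.5, -169.9, 106.0]
ee_rot: [0.688, -0.163, -0.688, -0.165]
contact_force: [-0.7, -0.8, -1.5]
gripper_width: 24.3
```

```bash
python3 p.py w6
```

```text
7.45 [ 666.5 -169.9  106. ] toolx [ 9.0e-04  2.2e-03 -1.0e+00] jaw [-0.451 -0.893 -0.002] 24.267554659247285 [-0.7 -0.8 -1.5]
pot rim (145, array([ 713.2, -193.6,   91.2]), (689.8, -180.5, 49.0), (np.int64(158), np.int64(344), np.int64(131), np.int64(194)))
lid 20641 [-1.600000e-03  2.400000e-03  1.005865e+02] 665.5513916015625 -169.87603759765625 55.98366928100586
fit 113 [ 669.4 -171.6] 0.2523556610942819 94.61450641760308
```

Free again, level, with the disc at z≈100.6 and centred within 1.5 mm. Now lower the last millimetre until it touches.

Call:
arm_command([
  [[0, 0, 0], [1, -0.5, -0.5], 1],
  [[0, 0, 0], [1, -0.5, -1], 1],
  [[0, 0, 0], [1, -0.5, -1.5], 1],
  [[0, 0, 0], [1, -0.5, -1.7], 1],
  [[0, 0, 0], [1, -0.5, -1.7], 1],
])

```text
clock: 8.0
position: [667.6, -170.4, 104.8]
ee_rot: [0.688, -0.163, -0.688, -0.165]
contact_force: [0.2, 0.3, -0.1]
gripper_width: 24.2
```

The reading is back to zero, so the pot now carries the lid's weight. Releasing slowly.

Call:
arm_command([
  [[0, 0, 0], [0, 0, -0.3], 0.6],
  [[0, 0, 0], [0, 0, 0], 0.5],
  [[0, 0, 0], [0, 0, 0], 0.3],
  [[0, 0, 0], [0, 0, 0], 0.1],
  [[0, 0, 0], [0, 0, 0], 0],
])

```text
clock: 8.5
position: [667.6, -170.5, 104.8]
ee_rot: [0.688, -0.163, -0.688, -0.165]
contact_force: [-0.1, -0.3, 0.2]
gripper_width: 83.5
```

Call:
arm_command([
  [[0, 0, 0], [0, 0, 0], 0],
  [[0, 0, 0], [0, 0, 5], 0],
  [[0, 0, 0], [0, 0, 20], 0],
  [[0, 0, 0], [0, 0, 50], 0],
  [[0, 0, 0], [0, 0, 90], 0],
])

```text
clock: 9.0
position: [666.8, -170.4, 195.1]
ee_rot: [-0.687, 0.163, 0.689, 0.164]
contact_force: [1.0, 0.9, 0.5]
gripper_width: 85.7
```

Call:
arm_command([
  [[0, 0, 0], [-30, 0, 30], 0],
  [[0, 0, 0], [-70, 0, 50], 0],
  [[0, 0, 0], [-110, 0, 60], 0],
  [[0, 0, 0], [-150, 0, 60], 0],
  [[0, 0, 0], [-150, 0, 60], 0],
])

```text
clock: 9.5
position: [512.4, -170.4, 257.7]
ee_rot: [-0.687, 0.163, 0.688, 0.165]
contact_force: [-0.1, -0.4, 1.1]
gripper_width: 85.5
```

```bash
python3 - <<'E'
from h import *
for n in("top","scene"):
    s,im,d,W=grab(n)
    m=np.isfinite(W[...,0])&(np.hypot(W[...,0]-667,W[...,1]+170)<75)&(W[...,2]>94)&(W[...,2]<108); p=W[m]
    (x,y),r=cv2.minEnclosingCircle(p[:,:2].astype(np.float32)); k=np.linalg.lstsq(np.c_[p[:,:2]-[x,y],np.ones(len(p))],p[:,2],rcond=None)[0]
    print(n,len(p),x,y,r,k.round(4))
    cv2.imwrite("pics/s7.png",cv2.resize(im[100:300,100:400],None,fx=2.5,fy=2.5))
print(s["clock"],s["position"],s["contact_force"])
E
```

```text
top 0 0.0 0.0 0.0 [0. 0. 0.]
scene 1066 669.4256591796875 -168.2962646484375 58.06664276123047 [-5.70000e-03  1.60000e-03  9.82591e+01]
9.55 [ 515.10054056 -170.58932196  257.6475035 ] [ 1.19262603  0.21040387 -0.35283661]
```

View pics/s7.png

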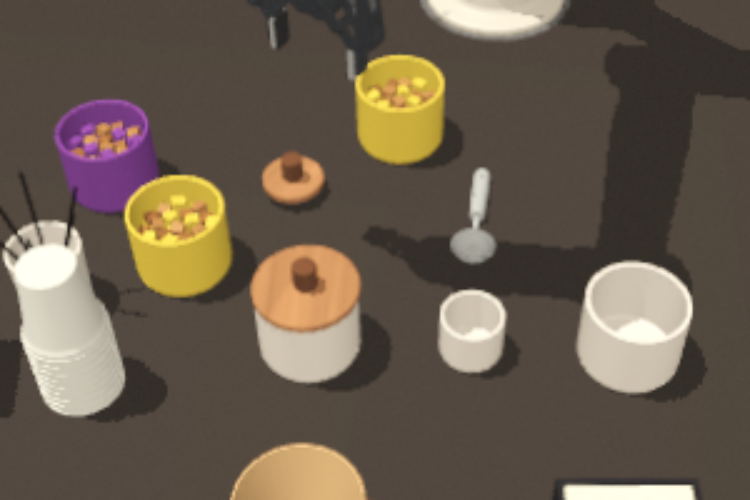

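The lid sits flat on the pot at crop (306,290). The scene camera puts the disc top at 98.3 mm. That camera reads about 2 mm low on known heights, so it fits the expected 100 mm. The pot has not moved and the gripper is clear.

```bash
python3 -c "
from bench import arm; print(arm.job_done())"
```

```text
the job is handed in; nothing more can be done
None
```

I took the larger lid by its knob, set it on the white pot of brown sugar lumps, let go, backed the gripper away and handed the job in at about 9.6 s.

**Last checks:**
- **Fit:** the scene camera showed the lid level to about 0.3°. It read the disc top at 98.3 mm against 100 mm expected; that camera read 1 to 3 mm low on the pot rims and lids earlier.
- **Pot in place:** the lid's centre was at (669.4, -168.3). The same camera put the pot at (669.8, -168.0) before the move.
- **Everything else:** the empty pot and the smaller lid look untouched in the last picture. I did not measure them again.

**What failed or disagreed:**
- **Off-centre on the first lowering:** the lid drifted about 4 mm off centre and touched the pot with about 7 N. I lifted it slightly, re-centred it and set it down with almost no force.
- **Top camera:** the last check from above gave no readings of the lid, probably because the arm was in the way. The final fit therefore rests on the scene camera and the zero force at release.

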